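Try the hand brake of the paint cart

ROBOT

A 6-joint arm with a two-finger parallel gripper is mounted at the origin on the work surface. World frame = base frame: x ahead of the robot, y to its left, z up, the work surface at z = 0. Lengths are in m, angles in rad, forces in N, time in s.
With the tool pointing down it reaches from about 0.35 to 0.975 m from the base axis. Payload 4.9 kg.
Tool frame: the origin (TCP) lies between the finger pads; the fingertips stand 19 mm ahead of it and the grasp point (between the pads) is the TCP; z points along the fingers, y is the direction in which the jaws open and shut (so a half turn about z gives the same grasp; the last joint's range is limited). The gripper opens to 85 mm and grips with 20 to 120 N. Pads are 22 mm wide; open, the fingers measure 114 mm over their backs; the gripper's body (76 mm by 85 mm) begins 54 mm behind the grasp point. The pads swing forward as they close: fully open they stand 13 mm farther back than shut.
Start: joints at [-1.314, 0.053, 1.613, -0, 1.476, -0.119], TCP at [0.229, -0.581, 0.25] pointing down, gripper open.
Joint ranges: [-3.01, 3.01], [-1.01, 2.22], [0.06, 2.58], [-1.02, 4.17], [0.09, 2.62], [-3.14, 3.14]. Speed limits (rad/s): [2.57, 2.57, 3.14, 3.14, 3.14, 3.14].

INTERFACE

Orientations are given as a unit quaternion [w, x, y, z].
In Python, from plant import state, grab_frame, calibration, job_done gives the robot as it stands. The module is installed in compiled form; this text tells all that it offers.
- The arm moves only by the tool servo_tool, never from a script. Its argument "deltas" is a list that holds one entry, the list of rows, each a list of 5 numbers: the finger opening in mm, from 0 to 85.4, then the shift along the world's x, y, z in mm, then the turn about the world's z in units of 6 degrees (1.0 is 6 degrees). A call has 1 to 5 rows; each row is the pose to reach, as a shift and turn from the pose commanded when the call began; what a row does not reach only later rows make up. A row lasts 1/8 s, in which the tool goes at most 62.5 mm and 10.7 degrees, less where a joint would pass 70% of its speed; a pose out of reach is approached as far as the arm can. A call with a gripper value outside its range is refused whole. The fingers move at their own pace and stop on an object; the grip force is fixed at half the most. Time passes only in rows, so rows that repeat a pose let the fingers close. It gives the time, the measured TCP pose, the force and the opening at its end, in the units of the state.
- state(): the state, without advancing time (a new reading comes with each control period).
- grab_frame(name): name is "side" or "top" or "wrist"; returns the picture (400x640x3 uint8, red, green, blue); there is no depth.
- calibration(name): a dict with "intrinsics" (3x3 intrinsics, pixels), "world_from_camera" (4x4, takes a point from camera to world coordinates). Camera axes: x right, y down, z forward; pixel columns grow to the right and rows downward; lengths in m; the calibration is good to about 2 mm. A picture is of the moment at which its call begins: read the wrist's pose just before it. calibration takes no time and is no camera call; for the wrist camera it gives the pose at the moment of the call.
- job_done(): hands the job in, once; it reports no verdict.
The state is a dict: "time": time; "joint_pos": joint angles; "joint_vel": joint speeds; "joint_efforts": joint torques, N m; "tool_pos": TCP position; "tool_rot": TCP orientation; "contact_force": force on the tool from outside, world axes, zero at the start; "ft_torque": the same for the moment, N m; "gripper_width": opening from 0.0 (shut) to 1.0 (fully open).
Only numpy, scipy, OpenCV 4.12 (cv2) and the standard library are available. Lean on these libraries where they do the work, as an engineer would, in place of code of your own. Each camera call takes 0.05 s, during which the arm holds its last target.

TASK

Try the hand brake of the paint cart: with the backs or outside of the fingers, press the red lever in towards the push bar until it comes up firm, still short of the bar, hold it there for a moment, then take the fingers off it so that it springs all the way out. Then press it in firm again and keep it pressed so that the cart can be tried: the program finishes while still holding the lever in. Do not force the lever, do not pinch it or hook fingers in behind it, do not lean on the cart, and leave the paints and tools where they stand.

Things in the scene. Friction and masses are not known exactly. Their poses are not given: they have to be found in the camera images.
- cart: blue two-tray steel paint cart, fixed, parked at the far table edge. Origin: at table-top level (z = 0) below the middle of its push bar; x level from the bar towards the trays (away from the robot), y along the bar, z up. Upper tray: from x = 155 mm, 460 mm wide, rim 45 mm above table-top level, floor 21 mm below it
- bar_middle (a point): middle of the cart's push bar, on its centre line, 170 mm above the table top; axes as the cart's. The bar is a level steel tube 25 mm thick and 382 mm long along y; at both ends tubes bend down and away (+x) to the tray, 215 mm either side of the middle
- brake: the hand brake: black clamp (42 mm thick, 30 mm wide) on the bar, aluminium cylinder on its -y side, red-sleeved hand lever on its +y side. Origin: on the bar's centre line, mid clamp; axes as the cart's. The lever turns level about an upright bolt at (36, 0, 0) mm; when out, its red sleeve runs parallel to the bar, 76 mm from the bar's centre line, y = 48 mm to a 20 mm ball end at y = 134 mm
- lever_grip (a point): point on the outer face (the side away from the bar) of the lever's red sleeve, which is round and 15 mm thick; 95 mm along y and 47.5 mm along x from the pivot bolt, 170 mm above the table top. Moves with the lever; x points straight out of that face, away from the bar, y along the sleeve towards the ball end, z up
- brake_lever (a joint): lever angle, rad: 0 = sprung out (under 0.03), growing as it is pressed to the bar (anticlockwise from above). At 0.28 the brake bites and it comes up firm, about 28 mm short of the bar at the grip; it gives only about 0.02 rad more at 20 N. Spring: about 1.6 N at the grip at 0, 3.3 N at the bite. Firm: over 0.27. Over 30 N is forcing
- gesso_tub: white paint tub with a green lid, 111 mm across, 105 mm high, standing on the cart's upper tray; origin at the centre of its underside
- ink_bottle: red bottle with a red cap, 54 mm across, 130 mm high, standing on the cart's upper tray; origin at the centre of its underside
- spray_bottle: green spray bottle with a white head, 72 mm across, 192 mm high, standing on the cart's upper tray; origin at the centre of its underside
- brush_tin: ribbed metal tin full of brushes, 82 mm across, tin 105 mm high, brushes to 218 mm, on the table; origin at the centre of its underside
- blue_jar: blue paint jar with a black cap, 68 mm across, 85 mm high, on the table; origin at the centre of its underside
- ochre_jar: orange paint jar with a black cap, 60 mm across, 75 mm high, on the table; origin at the centre of its underside
- palette: white plate with dabs of paint, 210 mm across, 14 mm high, on the table; origin at the centre of its underside
- palette_knife: palette knife with a wooden handle, 200 mm long, lying on the table; origin under its middle

How it is judged:
By the outcome, as a careful person would: the job done as asked, in the order asked, and still so for the second after the job is handed in, while the arm keeps its last pose, push and grip.
It also fails if it takes over 58 s, if anything falls off the work surface, if the arm or the gripper's body presses on something with over 40 N, if the wrist force passes 120 N, or if a joint passes its speed limit or range.

## Working session

There is one attempt and no reset: what is moved stays moved. The work goes in short steps, Python scripts to look and compute and a tool call to move; the robot and the scene stay as the last step left them, time stands still between calls to the robot, and variables do not carry over. Pictures are saved under pics/ and viewed, and the job is handed in when it is done.

Besides the shell and the picture viewer there is one more tool, called in YAML: its name, and indented under it one key for each argument. servo_tool: Moves the arm, as the interface text tells. Its arguments: {"type":"object","properties":{"deltas":{"type":"array","items":{"type":"array","items":{"type":"array","items":{"type":"number"}}}}},"required":["deltas"]}

```bash
mkdir -p pics; python3 - <<'E'
from plant import *
import cv2
s=state();print(s)
for n in("side","top","wrist"):
    c=calibration(n);print(n,c["intrinsics"].tolist(),c["world_from_camera"].round(4).tolist())
    cv2.imwrite(f"pics/{n}0.png",grab_frame(n)[:,:,::-1])
E
```

```text
{'time': 0.0, 'joint_pos': array([-1.31400966e+00,  5.33567654e-02,  1.61430333e+00,  3.32227635e-05,
        1.47596407e+00, -1.19004095e-01]), 'joint_vel': array([-4.19089278e-05, -2.09842689e-04, -4.24426099e-04,  1.38972437e-03,
        2.35714138e-03, -9.77989393e-04]), 'joint_efforts': array([-1.21643821e-03, -3.93693924e+01, -3.70175028e+01, -1.48644267e-04,
        7.16950977e-03, -7.68500740e-06]), 'tool_pos': array([ 0.22923844, -0.58082088,  0.24905745]), 'tool_rot': array([-1.01448223e-03,  9.82399326e-01,  1.86790076e-01, -5.34253090e-05]), 'contact_force': array([-0.48268044,  0.42037958, -0.00783838]), 'ft_torque': array([0.00817239, 0.02082714, 0.03318885]), 'gripper_width': 1.0041928581579327}
side [[474.92560763241374, 0.0, 327.85831302299613], [0.0, 474.92560763241374, 193.33868550010098], [0.0, 0.0, 1.0]] [[-0.7389, -0.4247, 0.5231, -0.2251], [-0.6738, 0.4636, -0.5754, 0.8765], [0.0019, -0.7776, -0.6287, 1.0045], [0.0, 0.0, 0.0, 1.0]]
top [[459.4110961619607, 0.0, 317.0694568106252], [0.0, 459.4110961619607, 193.17033617950807], [0.0, 0.0, 1.0]] [[-0.0162, -0.9889, 0.148, 0.3177], [-0.9998, 0.0174, 0.0066, 0.034], [-0.0091, -0.1479, -0.989, 1.572], [0.0, 0.0, 0.0, 1.0]]
wrist [[326.340677976393, 0.0, 313.2922006408556], [0.0, 326.340677976393, 196.0985695654893], [0.0, 0.0, 1.0]] [[0.3674, -0.8846, -0.2873, 0.3021], [-0.93, -0.3501, -0.1116, -0.5502], [-0.0018, 0.3082, -0.9513, 0.3732], [0.0, 0.0, 0.0, 1.0]]
```

View pics/top0.png

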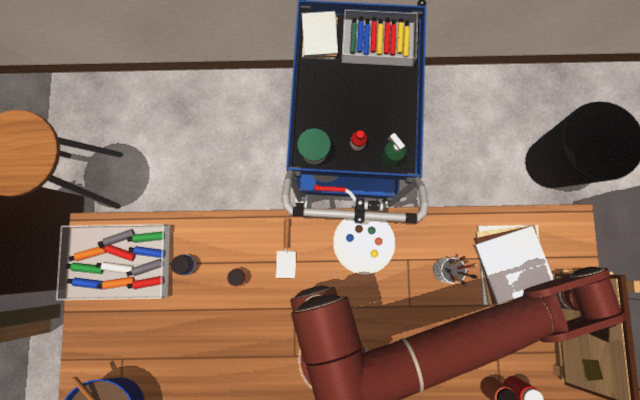

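View pics/side0.png

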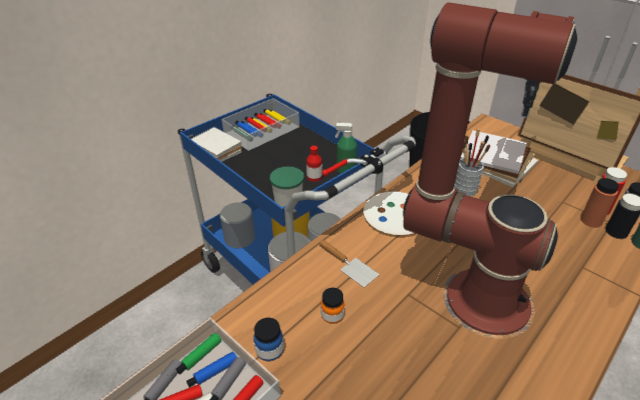

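The top view shows the bar from about (290,212) to (417,217), the clamp near (360,210), and the red lever at (315–350,188) on the tray side. Next I'll measure them.

```bash
cat > h.py <<'E'
import numpy as np,cv2
from plant import *
def ray(n,px,z,c=None):
    c=c or calibration(n);T=c["world_from_camera"];d=T[:3,:3]@np.linalg.inv(c["intrinsics"])@np.array([*px,1.]);o=T[:3,3]
    return o+d*(z-o[2])/d[2]
def red(im):
    h=cv2.cvtColor(im,cv2.COLOR_RGB2HSV);return (((h[...,0]<8)|(h[...,0]>172))&(h[...,1]>170)&(h[...,2]>90)).astype(np.uint8)
E
python3 - <<'E'
from h import *
im=cv2.imread("pics/top0.png")[:,:,::-1].copy()
m=red(im);m[:, :280]=0;m[:,440:]=0;m[:175]=0;m[230:]=0
n,l,st,ce=cv2.connectedComponentsWithStats(m)
for i in range(1,n):print(st[i],ce[i])
k=np.argwhere(m)[:,::-1]
for p in (k[k[:,0].argmin()],k[k[:,0].argmax()]):print(p,ray("top",p,.17))
for p in((290,212),(417,217),(360,210)):print(p,ray("top",p,.17))
big=cv2.resize(im[160:235,270:440],None,fx=4.7,fy=4.7,interpolation=cv2.INTER_CUBIC);cv2.imwrite("pics/topcrop.png",big[:,:,::-1])
E
```

```text
[314 185  32   7 136] [328.51470588 188.22058824]
[314 187] [0.54692772 0.05251861 0.17      ]
[345 188] [ 0.54210007 -0.04319216  0.17      ]
(290, 212) [0.47052024 0.12734546 0.17      ]
(417, 217) [ 0.44847516 -0.26080109  0.17      ]
(360, 210) [ 0.47298346 -0.08743104  0.17      ]
```

View pics/topcrop.png

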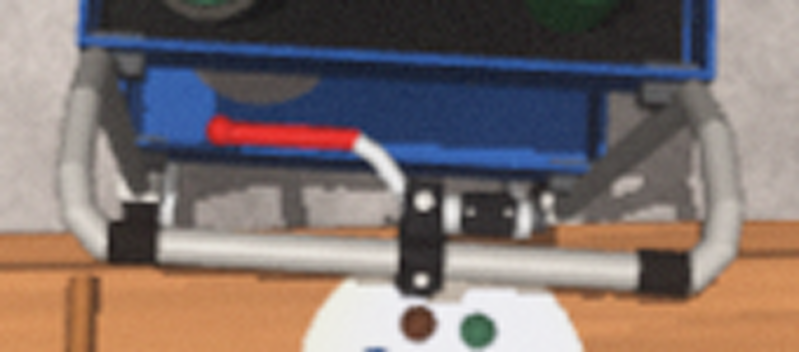

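```bash
python3 - <<'E'
from h import *
f=lambda u,v:(270+u/4.7,160+v/4.7)
for z,p in((.17,(160,245)),(.17,(640,270)),(.17,(421,257)),(.191,(424,201)),(.17,(219,130)),(.17,(356,139))):print(p,ray("top",f(*p),z).round(4))
E
```

```text
(160, 245) [0.4694 0.0843 0.17  ]
(640, 270) [ 0.4477 -0.2277  0.17  ]
(421, 257) [ 0.4586 -0.0857  0.17  ]
(424, 201) [ 0.4927 -0.0869  0.191 ]
(219, 130) [0.5447 0.0445 0.17  ]
(356, 139) [ 0.5371 -0.0454  0.17  ]
```

servo_tool:
  deltas:
    - [[0,0,0,40,0],[0,0,0,80,0],[0,30,40,90,1.5],[0,60,90,90,3],[0,90,140,90,4.5]]

```text
time: 0.78
tool_pos: [0.32, -0.4399, 0.3401]
tool_rot: [-0.0, 0.911, 0.413, 0.0]
contact_force: [0.3, 0.4, 0.3]
gripper_width: -0.0
```

servo_tool:
  deltas:
    - [[0,30,50,0,1.4],[0,60,100,0,2.8],[0,90,150,0,4.2],[0,120,200,0,5.4],[0,150,250,0,6.2]]

```text
time: 1.4
tool_pos: [0.4699, -0.1895, 0.3401]
tool_rot: [0.0, 0.732, 0.681, -0.0]
contact_force: [0.5, -0.2, -0.5]
gripper_width: 0.003
```

servo_tool:
  deltas:
    - [[0,30,50,0,0],[0,60,100,0,0],[0,90,150,0,0],[0,113,190,0,0],[0,113,190,0,0]]

```text
time: 2.02
tool_pos: [0.5829, 0.0013, 0.3393]
tool_rot: [-0.001, 0.731, 0.682, -0.0]
contact_force: [-0.4, 0.2, -0.1]
gripper_width: 0.0
```

```bash
python3 - <<'E'
from h import *
s=state();print(s["time"],s["tool_pos"],s["tool_rot"],s["contact_force"])
c=calibration("wrist");np.save("wc1.npy",c["world_from_camera"]);print(c["world_from_camera"].round(4).tolist())
cv2.imwrite("pics/wrist1.png",grab_frame("wrist")[:,:,::-1])
cv2.imwrite("pics/top1.png",grab_frame("top")[:,:,::-1])
cv2.imwrite("pics/side1.png",grab_frame("side")[:,:,::-1])
E
```

```text
2.025 [0.58294223 0.00126744 0.33934369] [-7.32296589e-04  7.31477205e-01  6.81865405e-01 -3.62271282e-04] [-0.37661763  0.1654983  -0.08090794]
[[0.9976, -0.0663, -0.0213, 0.5875], [-0.0696, -0.9487, -0.3083, 0.0823], [0.0002, 0.309, -0.9511, 0.4634], [0.0, 0.0, 0.0, 1.0]]
```

View pics/wrist1.png

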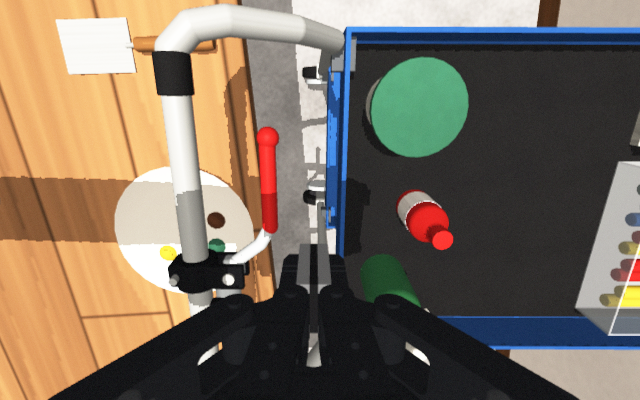

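View pics/side1.png

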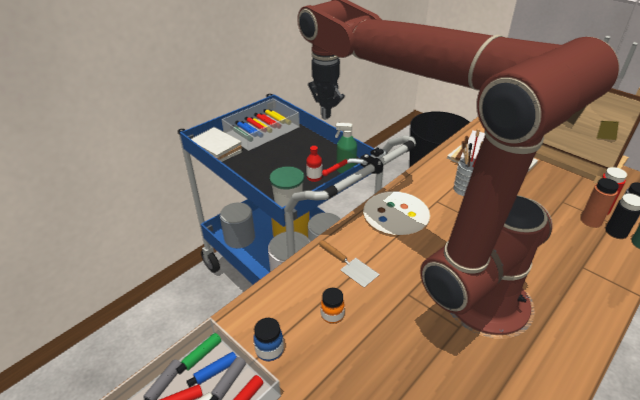

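The wrist view shows the ball at (267,136), the sleeve down to about (271,232) and the clamp near (205,272). The fingers are clear on the tray side. The spray bottle at about (390,285) is further out and lower.

```bash
python3 - <<'E'
from h import *
im=cv2.imread("pics/wrist1.png")[:,:,::-1].copy()
c=calibration("wrist");m=red(im);m[:,:240]=0;m[:,300:]=0
for r in range(125,236,8):
    k=np.flatnonzero(m[r]); 
    if len(k):print(r,k.min(),k.max(),ray("wrist",(k.min()-.5,r),.17,c)[:2].round(4),ray("wrist",(k.max()+.5,r),.17,c)[:2].round(4))
k=np.argwhere(m);print(k.min(0),k.max(0))
for p in((188,225),(176,110),(202,275)):print(p,ray("wrist",p,.17,c).round(4))
E
```

```text
133 257 277 [0.534  0.0465] [0.5526 0.0451]
141 257 277 [0.5331 0.0395] [0.5519 0.0381]
149 258 274 [0.533  0.0322] [0.5484 0.0311]
157 259 274 [0.533  0.0249] [0.5476 0.0238]
165 259 275 [0.5321 0.0175] [0.5476 0.0163]
173 259 275 [0.5311 0.01  ] [0.5468 0.0088]
181 260 275 [0.5311 0.0023] [0.546  0.0012]
189 261 275 [ 0.531  -0.0055] [ 0.5451 -0.0066]
197 261 275 [ 0.5301 -0.0134] [ 0.5442 -0.0145]
205 261 276 [ 0.5291 -0.0214] [ 0.5443 -0.0225]
213 262 276 [ 0.529  -0.0296] [ 0.5434 -0.0307]
221 262 276 [ 0.528  -0.0379] [ 0.5425 -0.0389]
229 264 276 [ 0.5289 -0.0464] [ 0.5416 -0.0473]
[127 256] [232 278]
(188, 225) [ 0.456  -0.0367  0.17  ]
(176, 110) [0.4665 0.0714 0.17  ]
(202, 275) [ 0.4596 -0.0928  0.17  ]
```

servo_tool:
  deltas:
    - [[0,0,0,-40,0],[0,0,0,-80,0],[0,0,0,-120,0],[0,0,0,-155,0],[0,0,0,-168,0]]

```text
time: 2.8
tool_pos: [0.5806, -0.0025, 0.1697]
tool_rot: [-0.002, 0.734, 0.68, -0.001]
contact_force: [0.1, -0.2, 0.8]
gripper_width: -0.003
```

```bash
python3 - <<'E'
from h import *
s=state();print(s["time"],s["tool_pos"],s["contact_force"])
cv2.imwrite("pics/wrist2.png",grab_frame("wrist")[:,:,::-1])
cv2.imwrite("pics/side2.png",cv2.resize(grab_frame("side")[100:250,250:450,::-1],None,fx=4,fy=4))
E
```

```text
2.8 [ 0.5805566  -0.00245092  0.16965155] [ 0.0514441  -0.23216575  0.82388349]
```

View pics/wrist2.png

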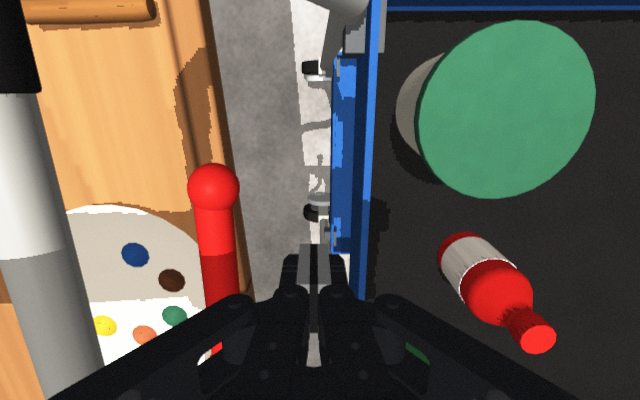

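View pics/side2.png

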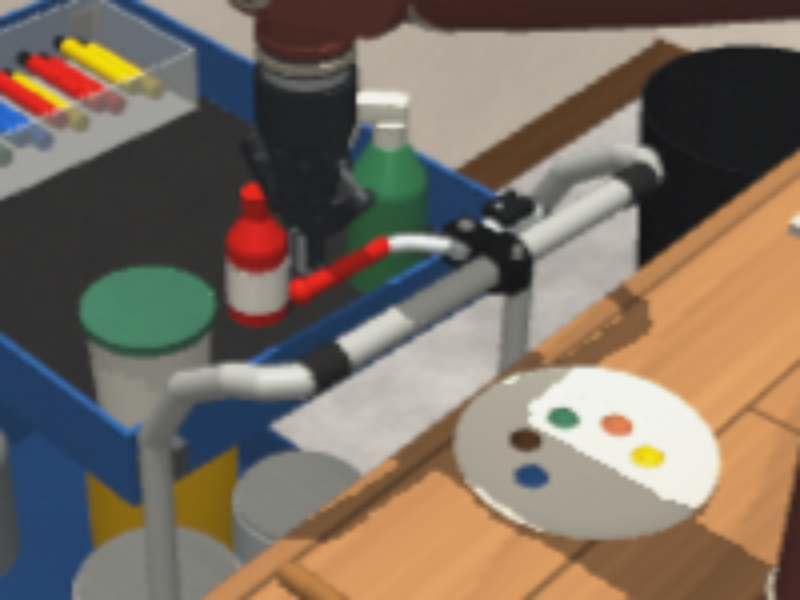

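servo_tool:
  deltas:
    - [[0,-5,2,0,0],[0,-10,3,0,0],[0,-12,3,0,0],[0,-12,3,0,0]]

```text
time: 3.4
tool_pos: [0.5705, 0.0017, 0.1729]
tool_rot: [0.0, 0.733, 0.68, 0.0]
contact_force: [0.1, -0.4, -0.5]
gripper_width: -0.001
```

servo_tool:
  deltas:
    - [[0,-2,0,0,0],[0,-4,0,0,0],[0,-6,0,0,0],[0,-6,0,0,0]]

```text
time: 3.9
tool_pos: [0.5642, 0.0016, 0.1722]
tool_rot: [-0.0, 0.733, 0.68, -0.0]
contact_force: [0.8, -0.3, -0.7]
gripper_width: -0.003
```

servo_tool:
  deltas:
    - [[0,-2,0,0,0],[0,-4,0,0,0],[0,-6,0,0,0],[0,-6,0,0,0]]

```text
time: 4.4
tool_pos: [0.5587, 0.0019, 0.1726]
tool_rot: [0.0, 0.733, 0.68, 0.001]
contact_force: [4.4, 2.3, -0.6]
gripper_width: -0.002
```

```bash
python3 - <<'E'
from h import *
for i in range(2):
    s=state();print(s["time"],s["tool_pos"],s["contact_force"],s["ft_torque"])
    im=grab_frame(["wrist","side"][i])
    cv2.imwrite(f"pics/x3_{i}.png",im[:,:,::-1] if i==0 else cv2.resize(im[100:250,250:450,::-1],None,fx=4,fy=4))
E
```

```text
4.4 [0.5587184  0.00193181 0.17263319] [ 4.39131661  2.31429093 -0.61022474] [ 0.37069792 -0.53843273 -0.00964436]
4.45 [0.55873674 0.00190997 0.17264608] [3.51984703 2.77632148 0.39597136] [ 0.29286237 -0.56728797 -0.03927292]
```

View pics/x3_0.png

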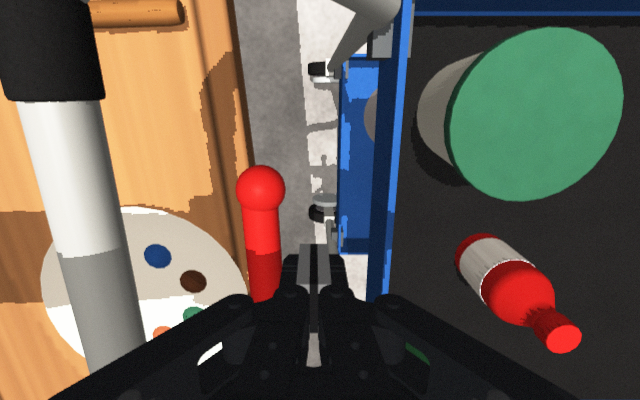

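View pics/x3_1.png

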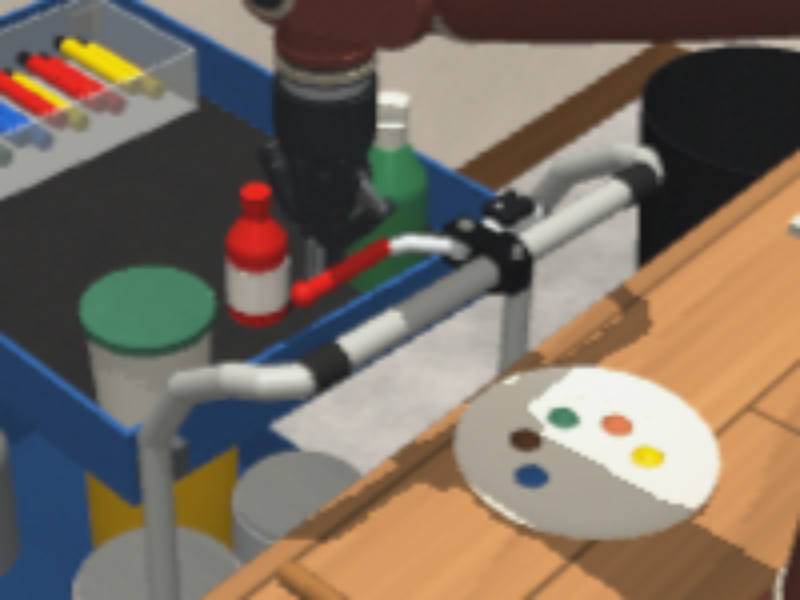

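servo_tool:
  deltas:
    - [[0,-4.6,4,0,0.48],[0,-9.4,7.2,0,0.95],[0,-14.3,10,0,1.43],[0,-14.3,10,0,1.43]]

```text
time: 5.0
tool_pos: [0.5441, 0.0111, 0.1726]
tool_rot: [0.001, 0.68, 0.733, -0.0]
contact_force: [2.4, -1.6, -0.1]
gripper_width: 0.003
```

servo_tool:
  deltas:
    - [[0,-2.5,1.3,0,0.24],[0,-5.1,2.6,0,0.48],[0,-5.1,2.6,0,0.48]]

```text
time: 5.38
tool_pos: [0.5389, 0.0142, 0.1724]
tool_rot: [0.0, 0.661, 0.75, -0.0]
contact_force: [3.3, -0.6, 1.2]
gripper_width: -0.0
```

```bash
python3 - <<'E'
from h import *
for i in range(2):
    s=state();print(s["time"],s["tool_pos"],s["contact_force"],s["tool_rot"])
    im=grab_frame(["wrist","side"][i])
    cv2.imwrite(f"pics/x4_{i}.png",im[:,:,::-1] if i==0 else cv2.resize(im[100:250,250:450,::-1],None,fx=4,fy=4))
E
```

```text
5.375 [0.53892919 0.01419064 0.17237037] [ 3.31288195 -0.60576422  1.24856587] [ 1.12949574e-04  6.61298161e-01  7.50123142e-01 -3.60784537e-05]
5.425 [0.53900424 0.01418192 0.17239337] [ 1.50897905 -0.7344504   0.76718555] [ 1.36629911e-04  6.61393450e-01  7.50039122e-01 -2.25820529e-05]
```

View pics/x4_0.png

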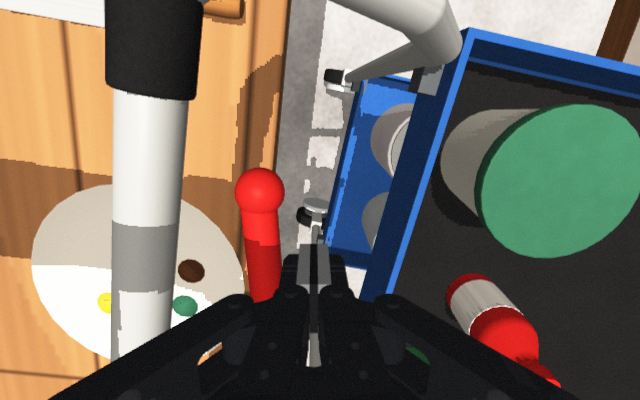

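View pics/x4_1.png

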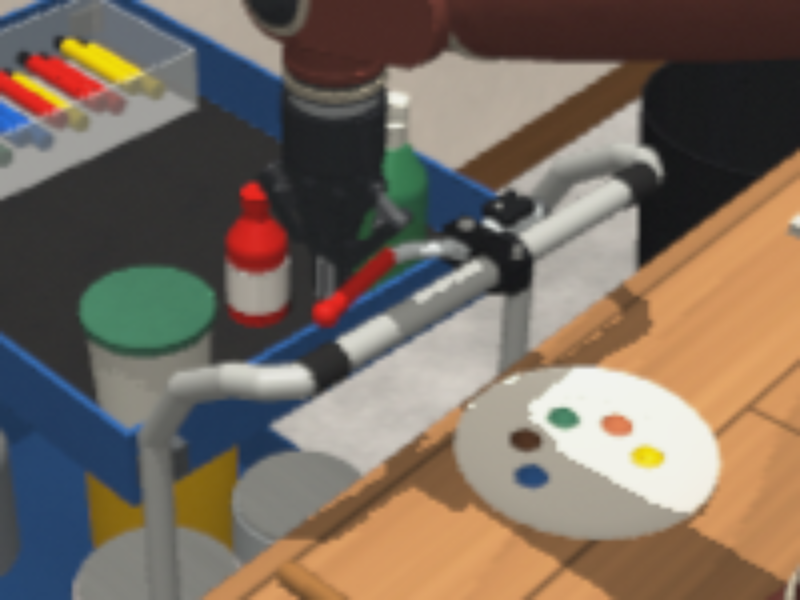

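servo_tool:
  deltas:
    - [[0,-1,0.5,0,0.05],[0,-2,1,0,0.1],[0,-3,1.4,0,0.15],[0,-3,1.4,0,0.15]]

```text
time: 5.98
tool_pos: [0.5359, 0.0157, 0.1723]
tool_rot: [-0.0, 0.655, 0.755, -0.0]
contact_force: [2.3, -1.5, 0.1]
gripper_width: 0.0
```

servo_tool:
  deltas:
    - [[0,-1,0.4,0,0.05],[0,-1,0.4,0,0.05]]

```text
time: 6.22
tool_pos: [0.5349, 0.0161, 0.1723]
tool_rot: [-0.0, 0.653, 0.757, 0.0]
contact_force: [2.7, -1.2, 1.0]
gripper_width: 0.004
```

servo_tool:
  deltas:
    - [[0,-1,0.4,0,0.05],[0,-1,0.4,0,0.05]]

```text
time: 6.48
tool_pos: [0.5345, 0.0162, 0.1724]
tool_rot: [0.001, 0.651, 0.759, 0.0]
contact_force: [5.3, -2.0, -1.0]
gripper_width: 0.001
```

servo_tool:
  deltas:
    - [[0,-0.7,0.3,0,0],[0,-0.7,0.3,0,0]]

```text
time: 6.72
tool_pos: [0.5344, 0.0162, 0.1725]
tool_rot: [0.002, 0.651, 0.759, 0.001]
contact_force: [7.1, -2.7, -2.7]
gripper_width: -0.003
```

servo_tool:
  deltas:
    - [[0,-0.5,0.2,0,0],[0,-0.5,0.2,0,0],[0,-0.5,0.2,0,0]]

```text
time: 7.1
tool_pos: [0.5343, 0.0162, 0.1725]
tool_rot: [0.002, 0.651, 0.759, 0.001]
contact_force: [8.5, -3.5, -3.0]
gripper_width: -0.004
```

servo_tool:
  deltas:
    - [[0,-0.8,0.3,0,0],[0,-0.8,0.3,0,0],[0,-0.8,0.3,0,0],[0,-0.8,0.3,0,0],[0,-0.8,0.3,0,0]]

```text
time: 7.72
tool_pos: [0.5342, 0.0164, 0.1727]
tool_rot: [0.003, 0.651, 0.759, 0.002]
contact_force: [12.5, -3.2, -4.9]
gripper_width: -0.001
```

```bash
python3 - <<'E'
from h import *
s=state();print(s["time"],s["tool_pos"],s["contact_force"])
c=calibration("wrist");im=grab_frame("wrist");cv2.imwrite("pics/x5.png",im[:,:,::-1])
m=red(im);m[:,:200]=0;m[:,330:]=0;m[:160]=0;m[310:]=0
k=np.argwhere(m);k=k[k[:,0]<k[:,0].min()+42];p=k.min(0)/2+k.max(0)/2;print(p)
b=ray("wrist",p[::-1],.17,c);print(b)
v=b[:2]-[.4914,-.0890];print(np.hypot(*v),np.arctan2(v[1],v[0])-np.arctan2(.041+.089,.5428-.4914))
print(state()["contact_force"])
t=grab_frame("top");cv2.imwrite("pics/x5t.png",cv2.resize(t[160:235,270:440,::-1],None,fx=4.7,fy=4.7))
E
```

```text
7.725 [0.53420307 0.01640277 0.17265692] [12.53343827 -3.19406043 -4.93146263]
[189.5 258. ]
[0.50485656 0.05546214 0.17      ]
0.14508752170159048 0.2836398905425348
[12.32123138 -4.51526485 -4.0504883 ]
```

View pics/x5.png

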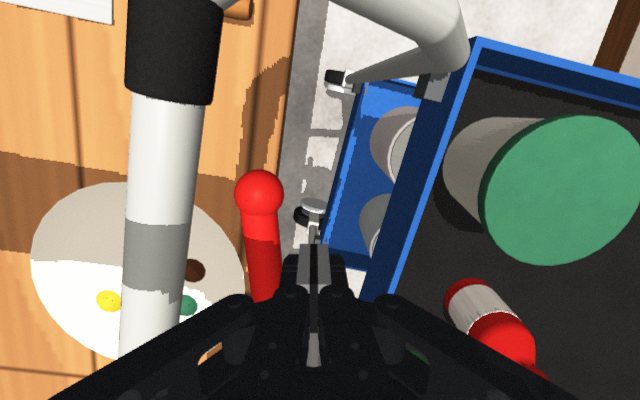

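servo_tool:
  deltas:
    - [[0,0,0,0,0],[0,0,0,0,0],[0,0,0,0,0],[0,8,-4,0,-0.5],[0,16,-8,0,-1.1]]

```text
time: 8.45
tool_pos: [0.5482, 0.01, 0.1724]
tool_rot: [-0.001, 0.695, 0.719, 0.001]
contact_force: [2.7, 3.0, 0.3]
gripper_width: -0.002
```

servo_tool:
  deltas:
    - [[0,9,-4,0,-0.5],[0,18,-8,0,-1.06],[0,28,-8,0,-1.06],[0,28,-8,0,-1.06],[0,28,-8,0,-1.06]]

```text
time: 9.07
tool_pos: [0.5755, 0.0015, 0.1719]
tool_rot: [-0.001, 0.733, 0.681, -0.0]
contact_force: [0.5, 0.1, -0.1]
gripper_width: -0.002
```

```bash
python3 - <<'E'
from h import *
s=state();print(s["time"],s["tool_pos"],s["contact_force"])
c=calibration("wrist");im=grab_frame("wrist");cv2.imwrite("pics/x6.png",im[:,:,::-1])
m=red(im);m[:,:160]=0;m[:,330:]=0;m[:140]=0;m[310:]=0
k=np.argwhere(m);k=k[k[:,0]<k[:,0].min()+42];p=k.min(0)/2+k.max(0)/2;print(p)
b=ray("wrist",p[::-1],.17,c);print(b)
v=b[:2]-[.4914,-.0890];print(np.hypot(*v),np.arctan2(v[1],v[0])-np.arctan2(.041+.089,.5428-.4914))
E
```

```text
9.075 [0.57549849 0.00150163 0.17192595] [ 0.49213736  0.12759619 -0.13831048]
[190.5 228.5]
[0.54335752 0.04654695 0.17      ]
0.14516390456120085 0.010478527022008466
```

View pics/x6.png

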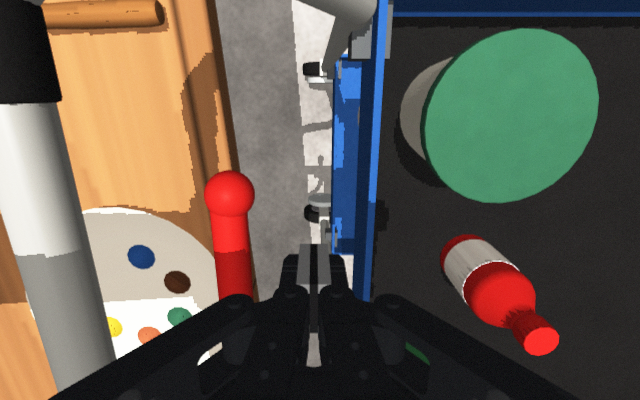

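servo_tool:
  deltas:
    - [[0,0,0,0,0],[0,0,0,0,0],[0,-6,0,0,0],[0,-12,0,0,0],[0,-12,0,0,0]]

```text
time: 9.75
tool_pos: [0.5634, 0.0013, 0.1723]
tool_rot: [-0.0, 0.733, 0.68, -0.0]
contact_force: [0.2, 0.3, 1.1]
gripper_width: 0.001
```

servo_tool:
  deltas:
    - [[0,-5,2,0,0.3],[0,-10,5,0,0.8],[0,-15,8,0,1.3],[0,-20,11,0,1.7],[0,-24,13,0,2.0]]

```text
time: 10.38
tool_pos: [0.5401, 0.0144, 0.1725]
tool_rot: [0.001, 0.657, 0.754, 0.0]
contact_force: [3.5, 0.1, -0.5]
gripper_width: 0.001
```

servo_tool:
  deltas:
    - [[0,-2,1,0,0.08],[0,-4,1.8,0,0.16],[0,-4,1.8,0,0.16]]

```text
time: 10.75
tool_pos: [0.5361, 0.0159, 0.1725]
tool_rot: [0.0, 0.652, 0.759, 0.0]
contact_force: [3.6, -1.3, -0.4]
gripper_width: 0.0
```

Two millimetres more to the bite, then about 3 mm of over-press, as before.

servo_tool:
  deltas:
    - [[0,-1,0.4,0,0],[0,-2,0.7,0,0],[0,-2.8,1,0,0],[0,-2.8,1,0,0]]

```text
time: 11.25
tool_pos: [0.5344, 0.0164, 0.1726]
tool_rot: [0.002, 0.652, 0.759, 0.001]
contact_force: [7.5, -2.2, -2.3]
gripper_width: 0.0
```

servo_tool:
  deltas:
    - [[0,-0.8,0.4,0,0],[0,-1.5,0.7,0,0],[0,-1.5,0.7,0,0]]

```text
time: 11.62
tool_pos: [0.5341, 0.0166, 0.1729]
tool_rot: [0.004, 0.652, 0.759, 0.002]
contact_force: [12.9, -4.8, -5.4]
gripper_width: -0.005
```

servo_tool:
  deltas:
    - [[0,0,0,0,0],[0,0,0,0,0],[0,0,0,0,0],[0,0,0,0,0],[0,0,0,0,0]]

```text
time: 12.25
tool_pos: [0.5341, 0.0166, 0.1728]
tool_rot: [0.004, 0.652, 0.759, 0.002]
contact_force: [12.6, -4.4, -4.7]
gripper_width: 0.002
```

```bash
python3 - <<'E'
from h import *
s=state();print(s["time"],s["tool_pos"],s["contact_force"])
c=calibration("wrist");im=grab_frame("wrist");cv2.imwrite("pics/x7.png",im[:,:,::-1])
m=red(im);m[:,:200]=0;m[:,330:]=0;m[:160]=0;m[310:]=0
k=np.argwhere(m);k=k[k[:,0]<k[:,0].min()+42];p=k.min(0)/2+k.max(0)/2
b=ray("wrist",p[::-1],.17,c)
v=b[:2]-[.4914,-.0890];print(np.arctan2(v[1],v[0])-np.arctan2(.041+.089,.5428-.4914))
cv2.imwrite("pics/x7s.png",cv2.resize(grab_frame("side")[100:250,250:450,::-1],None,fx=4,fy=4))
s=state();print(s["time"],s["tool_pos"],s["contact_force"])
E
```

```text
12.25 [0.53411971 0.01664035 0.17283558] [12.64017537 -4.42147553 -4.66527563]
0.2837344732565048
12.35 [0.53413388 0.0166263  0.17287692] [12.2675753  -4.06957358 -4.61973377]
```

View pics/x7s.png

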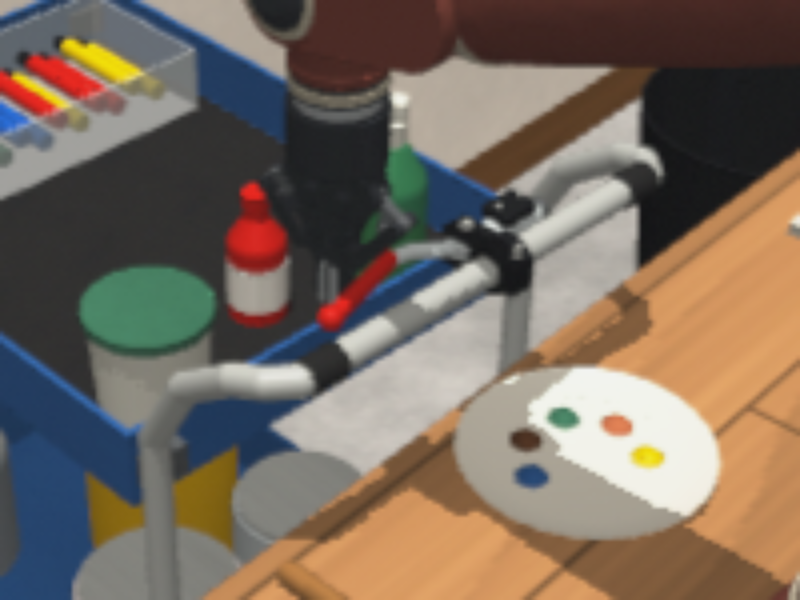

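The side view shows the lever pressed in, with its ball end at about (332,315), still short of the bar. The finger backs are on its outer side, and the pots and bottles haven't moved. The force is steady at about 13 N, so I'm handing in.

```bash
python3 -c "
from plant import *
print(job_done())"
```

```text
the job is handed in; nothing more can be done
None
```

I tried the hand brake with the closed fingers' backs against the lever's outer face. I pressed it in firm and held it for about a second. Then I backed off about 14 mm clear so it sprang out, pressed it firm again, and handed the job in at about 12.4 s, still holding it.

| Check | First press | Released | Second press, at hand-in |
|---|---|---|---|
| Lever angle from the camera (rad) | 0.284 | 0.010 | 0.284 |
| Horizontal force (N) | about 13 | about 0.5 | about 13, steady |

- **Lever angle:** the released reading should be close to zero, so the camera angles are uncertain by about 0.01 rad. Taken strictly, that leaves the pressed angle only just over the 0.27 firm mark. The stronger sign that the brake bit is the force: it rose from about 3 N to 13 N while the fingers moved less than 1 mm.
- **Other forces:** about 5 N of vertical force showed while pressing, probably friction on the sleeve.
- **Surroundings:** the last side view shows the lever still short of the bar. The tub and the two bottles on the tray, and the palette, were where they stood at the start. The brush tin, jars and palette knife were not in that view, but the arm never came near them at low height.

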